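Sweep the worn flap discs into the scrap pan

ROBOT

A 6-joint arm with a two-finger parallel gripper is mounted at the origin on the work surface. World frame = base frame: x ahead of the robot, y to its left, z up, the work surface at z = 0. Lengths are in m, angles in degrees, forces in N, time in s.
With the tool pointing down it reaches from about 0.4 to 0.825 m from the base axis. Payload 7 kg.
Tool frame: the origin (TCP) lies on the centre line of the jaws, within the pads' length; the fingertips stand 19 mm ahead of it and the grasp point (between the pads) is the TCP (r.tips_ahead is the distance from the TCP to the fingertips, in m); z points along the fingers, y is the line along which they close (so a half turn about z gives the same grasp; the last joint's range is limited). The gripper opens to 88 mm and grips with 3 to 60 N. Pads are 19 mm wide; open, the fingers measure 130 mm over their backs; the gripper's body (78 mm by 193 mm) begins 47 mm behind the grasp point.
Start: joints at [83.142, 20.546, 0.682, 0, -70.136, -16.507], TCP at [0.268, 0.62, 0.246] pointing down, gripper open.
Joint ranges: [-176.03, 176.03], [-82.01, 121.73], [-58.28, 71.71], [-173.87, 95.51], [-174.79, -0.11], [-173.66, 173.66]. Speed limits (degrees/s): [136.94, 136.94, 172.46, 180, 180, 180].

INTERFACE

Orientations are given as [roll, pitch, yaw] about the fixed x, y, z axes, in that order (R = Rz(yaw) Ry(pitch) Rx(roll)).
In Python, from plant import r, viewer, close_job gives the robot as it stands. The module is installed in compiled form; this text tells all that it offers.
- The arm moves only by the tool arm_command, never from a script. Its arguments are lists of equal length, an entry for each row: "travel": the shift along the world's x, y, z scaled (see below), a list of three; "delta_rot": the turn, a rotation vector about the world's x, y, z scaled (see below), a list of three. In form: {"travel": [[dx, dy, dz], ...], "delta_rot": [[rx, ry, rz], ...]}. A call has 1 to 20 rows; each row is the pose to reach, as a shift and turn from the pose commanded when the call began; what a row does not reach only later rows make up. The controller multiplies each number of a shift by 0.5 m and each number of a turn by 90 degrees. A row lasts 1/8 s, in which the tool goes at most 62.5 mm and 10.7 degrees, less where a joint would pass 70% of its speed; a pose out of reach is approached as far as the arm can. A call with a number of a shift or a turn outside -1 to 1 is refused whole. A call with a gripper value outside its range is refused whole. "grip" is the opening, from 0 (shut) to 1 (fully open), set as the call begins (left out, the last holds). The fingers move at their own pace and stop on an object; "newtons" is the grip in N (left out, the last holds). Time passes only in rows, so rows that repeat a pose let the fingers close. It gives the time, the measured TCP pose, the force, the opening and the grip force at its end, in the units of the state.
- r.get_state(): the state, without advancing time (a new reading comes with each control period).
- viewer.capture(name): name is "side" or "top"; returns a dict with "img" (400x640x3 uint8, red, green, blue), "camera_matrix" (3x3 intrinsics, pixels), "R" (3x3) and "t" (3): a world point X has camera coordinates R X + t. Camera axes: x right, y down, z forward; pixel columns grow to the right and rows downward; lengths in m; the calibration is good to about 2 mm. A picture is of the moment at which its call begins. There is no depth.
- close_job(): hands the job in; it is judged then, once.
The state is a dict: "time_s": time; "joints": joint angles; "qd": joint speeds; "joint_torque": joint torques, N m; "tcp_pos": TCP position; "eef_rot": TCP orientation; "contact_force": force on the tool from outside, world axes, zero at the start; "moment": the same for the moment, N m; "gripper_width": finger opening in m; "gripper_force": force on a finger pad.
Only numpy, scipy, OpenCV 4.12 (cv2) and the standard library are available. Lean on these libraries where they do the work, as an engineer would, in place of code of your own. Each camera call takes 0.05 s, during which the arm holds its last target. There are 200 camera calls.

TASK

Clear the polishing bench: with the fingers, sweep the three worn flap discs that lie on the bench top into the scrap pan through its open front, so that each one lies flat on its floor, wholly inside. Push them steadily along the bench, without picking any of them up and without flicking them, and leave the threaded fitting, the die grinder, the compound bar and the pot where they are.

Things in the scene. Friction and masses are not known exactly. Their poses are not given: they have to be found in the camera images.
- disc_1: worn flap disc lying flat on the bench, grit side up: a round brown disc 50 mm in diameter and 14 mm thick, about 30 g, slides easily; rigid; origin at the centre of its underside. The three discs are alike
- disc_2: worn flap disc, as disc_1
- disc_3: worn flap disc, as disc_1
- scrap_pan: sheet-steel scrap pan fixed to the bench, like a wide dustpan: inside 240 mm wide (its x), 190 mm deep (its y), open at the front (+y side). Origin on the bench at the middle of its inside. Floor 2 mm above the bench, sloping down to it over the last 15 mm to the front lip at y = +95 mm. Walls 3 mm thick, 45 mm high, the sides only 28 mm over the front 50 mm; handle 35 mm out behind the back
- fitting: loose threaded steel pipe fitting standing upright among the discs: square foot 44 mm wide and 12 mm high, threaded tube 44 mm in diameter above it, 45 mm high in all, 180 g; origin at the centre of its underside. To be left alone
- die_grinder: air die grinder lying on the bench, 192 mm long (107 mm to -x, 85 mm to +x of its origin), 40 mm wide and 50 mm high; origin on the bench under its middle, its x along its length. To be left alone
- compound_bar: bar of polishing compound, 100 mm (its x) by 42 mm by 36 mm high, lying on the bench; origin at the centre of its underside. To be left alone
- pot: stainless steel pot standing on the bench, 220 mm in diameter (236 mm at the rim), 240 mm high, with side handles that reach 145 mm from its axis and a short spigot low down that reaches 142 mm; origin at the centre of its underside. To be left alone

How it is judged:
By the outcome, as a careful person would: the job done as asked, in the order asked, and still so for the second after the job is handed in, with the robot touching nothing.
It also fails if it takes over 72 s, if anything falls off the work surface, if the arm or the gripper's body presses on something with over 40 N, if the wrist force passes 120 N, or if a joint passes its speed limit or range.

## Working session

There is one attempt and no reset: what is moved stays moved. The work goes in short steps, Python scripts to look and compute and a tool call to move; the robot and the scene stay as the last step left them, time stands still between calls to the robot, and variables do not carry over. Pictures are saved under pics/ and viewed, at most 10 in all, crops included, and the job is handed in when it is done.

Besides the shell and the picture viewer there is one more tool, called after "Emit:" as name(argument=value, ...) on one line, values as JSON. arm_command: Moves the arm, as the interface text tells. Shifts and turns lie within -1 to 1; 1 stands for 0.5 m of shift or 90 degrees of turn. Its arguments: {"type":"object","properties":{"travel":{"type":"array"},"delta_rot":{"type":"array"},"grip":{"type":"number"},"newtons":{"type":"number"}},"required":["travel","delta_rot"]}

```bash
mkdir -p pics
cat > h.py <<'E'
import cv2, numpy as np
from plant import r, viewer, close_job
def snap(cam,name):
    c=viewer.capture(cam); cv2.imwrite(f'pics/{name}.png',c['img'][:,:,::-1]); return c
def ray(c,u,v,z):
    K,R,t=np.array(c['camera_matrix']),np.array(c['R']),np.array(c['t'])
    o=-R.T@t; d=R.T@np.linalg.inv(K)@np.array([u,v,1.]); return o+d*(z-o[2])/d[2]
def proj(c,X):
    p=np.array(c['camera_matrix'])@(np.array(c['R'])@np.array(X)+np.array(c['t'])); return p[:2]/p[2]
E
python3 - <<'E'
from h import *
for n in('top','side'):
    c=snap(n,n+'0'); R=np.array(c['R']);print(n,-R.T@np.array(c['t']),c['camera_matrix'])
s=r.get_state();print(s['tcp_pos'],s['eef_rot'],s['time_s'])
E
```

```text
top [0.38855234 0.1605249  0.99568136] [[393.022692     0.         317.73767505]
 [  0.         393.022692   203.63438197]
 [  0.           0.           1.        ]]
side [ 0.38179829 -0.94042901  1.16424639] [[509.49496054   0.         316.20411156]
 [  0.         509.49496054 207.97236072]
 [  0.           0.           1.        ]]
[0.26757153 0.61927434 0.24473143] [ 1.79917757e+02 -8.02875114e-03 -2.33712732e+01] 0.1
```

View pics/top0.png

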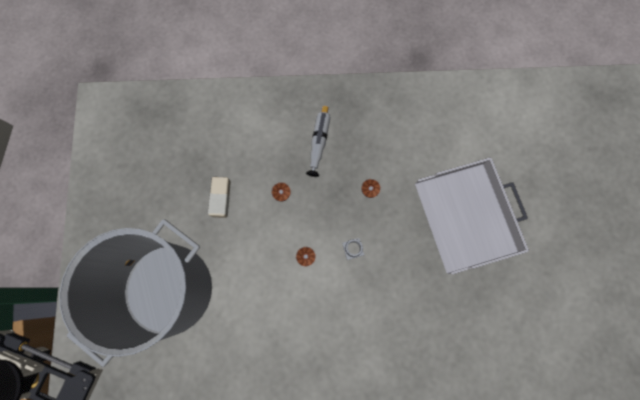

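View pics/side0.png

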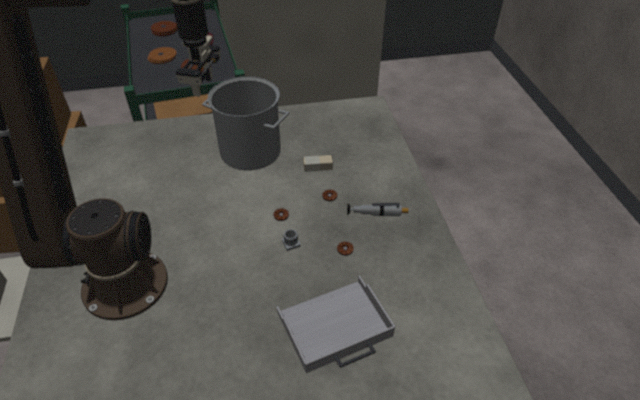

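The top view shows the discs at about (281,192), (371,188) and (306,257), the fitting ring at (353,249), and the grinder from (325,107) to (313,174). The pan's open front runs from (417,182) to (450,272), and the pot is on the left. Next I'll get the world positions.

```bash
cat >> h.py <<'E'
def discs(c,zt=.014):
    im=c['img'].astype(int); m=((im[:,:,0]-im[:,:,2]>35)&(im[:,:,0]-im[:,:,1]>25)).astype(np.uint8)
    m=cv2.morphologyEx(m,cv2.MORPH_CLOSE,np.ones((5,5)))
    n,l,s,ce=cv2.connectedComponentsWithStats(m)
    return [(ce[i].round(1),s[i,4],ray(c,*ce[i],zt)[:2].round(4)) for i in range(1,n) if s[i,4]>40]
E
python3 - <<'E'
from h import *
c=viewer.capture('top');d=viewer.capture('side')
for x in discs(c):print('top',*x)
for x in discs(d):print('side',*x)
print('fit',ray(c,353.5,249.5,.045))
for p in [(416,182,.028),(490,160,.045),(526,250,.045),(450,272,.028),(325,107,.025),(313,174,.02),(307,174,.02),(319,176,.02)]:print(p,ray(c,*p[:2],p[2])[:2].round(3))
print('bar',ray(c,219,197,.036))
i=c['img'][145:290,260:540,::-1]
cv2.imwrite('pics/crop.png',cv2.resize(i,None,fx=2.8,fy=2.8,interpolation=cv2.INTER_CUBIC))
E
```

```text
top [370.6 187.9] 258 [0.6324 0.0118]
top [280.7 191.6] 258 [0.6314 0.2432]
top [305.4 256.2] 277 [0.4639 0.185 ]
top [ 18.  327.1] 117 [0.3214 0.8758]
side [162.9  26.4] 207 [0.0573 1.5847]
side [161.6  53.9] 302 [0.0599 1.3027]
side [181.  107.2] 808 [0.1504 0.8481]
side [ 73. 119.] 96 [-0.2622  0.8444]
side [329.5 194.6] 100 [0.6328 0.243 ]
side [280.8 213.8] 105 [0.4648 0.1855]
side [344.9 247.9] 140 [0.633  0.0107]
fit [0.47332691 0.0676723  0.045     ]
(416, 182, 0.028) [ 0.64  -0.103]
(490, 160, 0.045) [ 0.686 -0.291]
(526, 250, 0.045) [ 0.457 -0.349]
(450, 272, 0.028) [ 0.412 -0.165]
(325, 107, 0.025) [0.856 0.12 ]
(313, 174, 0.02) [0.673 0.159]
(307, 174, 0.02) [0.674 0.174]
(319, 176, 0.02) [0.667 0.143]
bar [0.61760756 0.39586174 0.036     ]
```

View pics/crop.png

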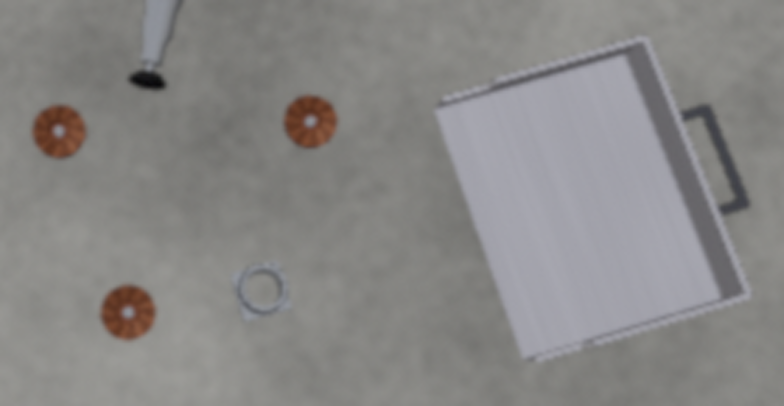

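The discs are at (0.632,0.011), (0.632,0.243) and (0.464,0.185), and the fitting is at (0.473,0.068). The pan is centred near (0.55,-0.226) with yaw about 14.8°. The plan is to cradle each disc between two part-open fingertips and push it, with the tool's x axis along the push. I'll raise the arm clear of the pot first, then move over behind disc 1.

Emit:
arm_command(travel=[[0,0,0.1],[0,0,0.2],[0,0,0.3],[0,0,0.3],[0.774,-1,0.3],[0.774,-1,0.3],[0.774,-1,0.3],[0.774,-1,0.3],[0.774,-1,0.3],[0.774,-1,0.3],[0.774,-1,0.3],[0.774,-1,0.3],[0.774,-1,0.3],[0.774,-1,0.3],[0.774,-1,0.3],[0.774,-1,0.3],[0.774,-1,0.3],[0.774,-1,0.3]], delta_rot=[[0,0,0],[0,0,0],[0,0,0],[0,0,0],[0,0,-0.994],[0,0,-0.994],[0,0,-0.994],[0,0,-0.994],[0,0,-0.994],[0,0,-0.994],[0,0,-0.994],[0,0,-0.994],[0,0,-0.994],[0,0,-0.994],[0,0,-0.994],[0,0,-0.994],[0,0,-0.994],[0,0,-0.994]], grip=0.32)

```text
time_s: 2.45
tcp_pos: [0.6541, 0.1209, 0.396]
eef_rot: [-180.0, 0.0, -112.7]
contact_force: [-0.5, -0.5, -0.3]
gripper_width: 0.0282
gripper_force: 0.0
```

Emit:
arm_command(travel=[[0,-0.108,0],[0,-0.108,-0.12],[0,-0.108,-0.24],[0,-0.108,-0.36],[0,-0.108,-0.48],[0,-0.108,-0.58],[0,-0.108,-0.66],[0,-0.108,-0.71],[0,-0.108,-0.73],[0,-0.108,-0.744],[0,-0.108,-0.744]], delta_rot=[[0,0,0],[0,0,0],[0,0,0],[0,0,0],[0,0,0],[0,0,0],[0,0,0],[0,0,0],[0,0,0],[0,0,0],[0,0,0]])

```text
time_s: 3.82
tcp_pos: [0.655, 0.066, 0.0242]
eef_rot: [-180.0, 0.0, -112.8]
contact_force: [-0.4, -0.5, -0.1]
gripper_width: 0.028
gripper_force: 0.0
```

Run:
```python
from h import *
d=snap('side','s1'); s=r.get_state(); print(s['tcp_pos'],s['contact_force'])
for x in discs(d): print(*x) if x[0][1]>150 else 0
cv2.imwrite('pics/s1c.png',cv2.resize(d['img'][130:380,220:460,::-1],None,fx=2.4,fy=2.4))
```

```text
[0.65523229 0.06598191 0.02455273] [ 0.00773001 -0.78875518  0.40743481]
[ 30.2 192.7] 389 [-0.3373  0.4345]
[330.1 194.3] 93 [0.635  0.2445]
[280.6 213.8] 116 [0.4642 0.1855]
[344.9 247.8] 145 [0.633  0.0111]
```

View pics/s1c.png

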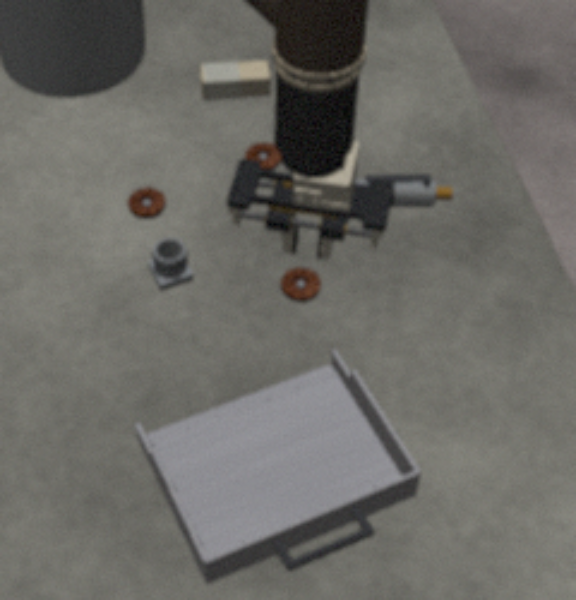

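The fingers stand square behind disc 1 at crop pixel (300,284), with a clear run to the pan. Pushing now.

Emit:
arm_command(travel=[[-0.004,-0.01,0],[-0.01,-0.025,0],[-0.018,-0.045,0],[-0.026,-0.065,0],[-0.034,-0.085,0],[-0.042,-0.105,0],[-0.05,-0.125,0],[-0.058,-0.145,0],[-0.066,-0.165,0],[-0.074,-0.185,0],[-0.082,-0.205,0],[-0.09,-0.225,0],[-0.098,-0.245,0],[-0.106,-0.265,0],[-0.114,-0.285,0],[-0.122,-0.305,0],[-0.13,-0.325,0],[-0.138,-0.345,0],[-0.143,-0.358,0],[-0.145,-0.363,0]], delta_rot=[[0,0,0],[0,0,0],[0,0,0],[0,0,0],[0,0,0],[0,0,0],[0,0,0],[0,0,0],[0,0,0],[0,0,0],[0,0,0],[0,0,0],[0,0,0],[0,0,0],[0,0,0],[0,0,0],[0,0,0],[0,0,0],[0,0,0],[0,0,0]])

```text
time_s: 6.38
tcp_pos: [0.582, -0.1163, 0.0236]
eef_rot: [180.0, 0.0, -112.9]
contact_force: [0.4, -0.1, 0.1]
gripper_width: 0.0277
gripper_force: 0.3
```

Run:
```python
from h import *
for n in('top','side'):
  for x in discs(snap(n,n+'2')): print(n,*x) if x[0][1]>150 else 0
print(r.get_state()['tcp_pos'])
```

```text
top [280.7 191.5] 266 [0.6316 0.2431]
top [305.2 256.1] 285 [0.4642 0.1854]
top [ 18.3 362.8] 965 [0.2408 0.8655]
side [ 29.9 192.5] 392 [-0.3383  0.4359]
side [280.7 214. ] 122 [0.4643 0.1844]
side [334.4 292.8] 182 [ 0.5696 -0.1413]
[ 0.58211743 -0.11608562  0.023549  ]
```

Emit:
arm_command(travel=[[-0.004,-0.01,0.002],[-0.012,-0.03,0.002],[-0.02,-0.05,0.002],[-0.028,-0.07,0.002],[-0.036,-0.09,0.002],[-0.044,-0.11,0.002],[-0.052,-0.13,0.002],[-0.06,-0.15,0.002],[-0.068,-0.17,0.002],[-0.076,-0.19,0.002],[-0.084,-0.21,0.002],[-0.092,-0.23,0.002],[-0.1,-0.25,0.002],[-0.108,-0.27,0.002],[-0.115,-0.287,0.002],[-0.12,-0.3,0.002],[-0.124,-0.308,0.002],[-0.126,-0.31,0.002],[-0.122,-0.3,0.002],[-0.106,-0.26,0.002]], delta_rot=[[0,0,0],[0,0,0],[0,0,0],[0,0,0],[0,0,0],[0,0,0],[0,0,0],[0,0,0],[0,0,0],[0,0,0],[0,0,0],[0,0,0],[0,0,0],[0,0,0],[0,0,0],[0,0,0],[0,0,0],[0,0,0],[0,0,0],[0,0,0]])

```text
time_s: 8.98
tcp_pos: [0.5292, -0.2458, 0.0245]
eef_rot: [180.0, -0.0, -112.9]
contact_force: [0.0, 0.4, 0.4]
gripper_width: 0.0279
gripper_force: 0.0
```

Run:
```python
from h import *
for n in('top','side'):
  for x in discs(snap(n,n+'3'),.016): print(n,*x) if x[0][1]>150 else 0
s=r.get_state();print(s['tcp_pos'],s['contact_force'])
```

```text
top [280.7 191.5] 263 [0.6311 0.2429]
top [305.3 256.2] 282 [0.4639 0.1852]
top [ 18.3 362.9] 953 [0.2409 0.8642]
side [ 30.1 192.4] 405 [-0.3366  0.4338]
side [280.6 213.9] 125 [0.464  0.1829]
side [322.1 346.7] 193 [ 0.5059 -0.2971]
[ 0.53010517 -0.24438608  0.02468412] [ 0.03597967 -0.17541526  0.57669034]
```

Disc 1 is in the pan at (0.506,-0.297). Next I'll move behind disc 2.

Emit:
arm_command(travel=[[0.01,0.02,0.1],[0.01,0.02,0.2],[0.23,1,0.2],[0.23,1,0.2],[0.23,1,0.2],[0.23,1,0.2],[0.23,1,0.2],[0.23,1,0.2],[0.23,1,0.2],[0.23,1,0.2],[0.23,1,0.2],[0.23,1,0.2],[0.23,1,0.2]], delta_rot=[[0,0,0],[0,0,0],[0,0,0.109],[0,0,0.109],[0,0,0.109],[0,0,0.109],[0,0,0.109],[0,0,0.109],[0,0,0.109],[0,0,0.109],[0,0,0.109],[0,0,0.109],[0,0,0.109]])

```text
time_s: 10.7
tcp_pos: [0.6439, 0.2529, 0.1246]
eef_rot: [180.0, -0.0, -103.1]
contact_force: [-0.2, -0.5, -0.1]
gripper_width: 0.028
gripper_force: 0.0
```

Emit:
arm_command(travel=[[0,0.084,0],[0,0.084,0],[0,0.084,-0.08],[0,0.084,-0.15],[0,0.084,-0.19],[0,0.084,-0.202],[0,0.084,-0.202]], delta_rot=[[0,0,0],[0,0,0],[0,0,0],[0,0,0],[0,0,0],[0,0,0],[0,0,0]])

```text
time_s: 11.58
tcp_pos: [0.6447, 0.296, 0.0242]
eef_rot: [-180.0, 0.0, -103.0]
contact_force: [0.3, 0.2, -0.3]
gripper_width: 0.0278
gripper_force: 0.0
```

Emit:
arm_command(travel=[[-0.002,-0.01,0],[-0.006,-0.025,0],[-0.01,-0.045,0],[-0.016,-0.07,0],[-0.022,-0.095,0],[-0.028,-0.12,0],[-0.034,-0.145,0],[-0.04,-0.17,0],[-0.046,-0.195,0],[-0.051,-0.22,0],[-0.057,-0.245,0],[-0.063,-0.27,0],[-0.069,-0.295,0],[-0.075,-0.32,0],[-0.08,-0.345,0],[-0.086,-0.37,0],[-0.092,-0.395,0],[-0.097,-0.415,0],[-0.1,-0.43,0],[-0.101,-0.435,0]], delta_rot=[[0,0,0],[0,0,0],[0,0,0],[0,0,0],[0,0,0],[0,0,0],[0,0,0],[0,0,0],[0,0,0],[0,0,0],[0,0,0],[0,0,0],[0,0,0],[0,0,0],[0,0,0],[0,0,0],[0,0,0],[0,0,0],[0,0,0],[0,0,0]])

```text
time_s: 14.08
tcp_pos: [0.5936, 0.0782, 0.0236]
eef_rot: [180.0, -0.0, -103.0]
contact_force: [0.2, 0.5, 0.1]
gripper_width: 0.0276
gripper_force: 0.3
```

Run:
```python
from h import *
for n in('top','side'):
  for x in discs(snap(n,n+'4'),.014): print(n,*x) if x[0][1]>150 else 0
s=r.get_state();print(s['tcp_pos'],s['contact_force'])
```

```text
top [363.5 207.9] 42 [0.5809 0.0333]
top [496.2 231.9] 267 [ 0.5067 -0.2972]
top [ 18.3 362.9] 956 [0.2406 0.8656]
side [ 53.1 173.1] 62 [-0.2803  0.5239]
side [ 23.8 197.8] 301 [-0.3527  0.4125]
side [280.8 213.8] 117 [0.4646 0.1854]
side [326.7 240.4] 144 [0.5857 0.0495]
side [322.  346.6] 186 [ 0.5059 -0.2956]
[0.59365389 0.07839977 0.02352732] [ 0.89330699 -0.84831327  0.08483547]
```

Emit:
arm_command(travel=[[-0.002,-0.01,0],[-0.007,-0.03,0],[-0.013,-0.055,0],[-0.019,-0.08,0],[-0.024,-0.105,0],[-0.03,-0.13,0],[-0.036,-0.155,0],[-0.042,-0.18,0],[-0.048,-0.205,0],[-0.054,-0.23,0],[-0.06,-0.255,0],[-0.065,-0.28,0],[-0.071,-0.305,0],[-0.076,-0.325,0.001],[-0.079,-0.34,0.002],[-0.081,-0.349,0.002]], delta_rot=[[0,0,0],[0,0,0],[0,0,0],[0,0,0],[0,0,0],[0,0,0],[0,0,0],[0,0,0],[0,0,0],[0,0,0],[0,0,0],[0,0,0],[0,0,0],[0,0,0],[0,0,0],[0,0,0]])

```text
time_s: 16.18
tcp_pos: [0.5532, -0.0963, 0.0246]
eef_rot: [-180.0, 0.0, -103.0]
contact_force: [0.3, 0.1, -1.0]
gripper_width: 0.0284
gripper_force: 0.1
```

Emit:
arm_command(travel=[[-0.002,-0.01,0],[-0.006,-0.025,0],[-0.01,-0.045,0],[-0.015,-0.065,0],[-0.02,-0.085,0],[-0.025,-0.105,0],[-0.029,-0.125,0],[-0.034,-0.145,0],[-0.039,-0.165,0],[-0.043,-0.185,0],[-0.047,-0.2,0],[-0.05,-0.213,0],[-0.052,-0.22,0],[-0.052,-0.22,0],[-0.05,-0.21,0],[-0.04,-0.17,0]], delta_rot=[[0,0,0],[0,0,0],[0,0,0],[0,0,0],[0,0,0],[0,0,0],[0,0,0],[0,0,0],[0,0,0],[0,0,0],[0,0,0],[0,0,0],[0,0,0],[0,0,0],[0,0,0],[0,0,0]])

```text
time_s: 18.18
tcp_pos: [0.5331, -0.1808, 0.0245]
eef_rot: [180.0, -0.0, -103.1]
contact_force: [-0.6, 0.6, 0.0]
gripper_width: 0.0278
gripper_force: 0.0
```

Run:
```python
from h import *
for n in('top','side'):
  for x in discs(snap(n,n+'5'),.016): print(n,*x) if x[0][1]>150 else 0
s=r.get_state();print(s['tcp_pos'],s['contact_force'])
```

```text
top [496.5 233.4] 227 [ 0.5027 -0.2966]
top [305.3 256.1] 283 [0.464  0.1852]
top [ 18.3 362.9] 959 [0.2408 0.8641]
side [ 29.9 192.4] 406 [-0.3372  0.4339]
side [280.7 213.9] 121 [0.464  0.1831]
side [322.6 324.9] 213 [ 0.519  -0.2357]
side [322.1 346.7] 193 [ 0.5059 -0.2971]
[ 0.53383517 -0.17940721  0.0246814 ] [-0.63822016  0.21658201  1.09343938]
```

Emit:
arm_command(travel=[[0.005,0.02,0.1],[0.005,0.02,0.2],[-0.225,0.8,0.2],[-0.225,0.8,0.2],[-0.225,0.8,0.2],[-0.225,0.8,0.2],[-0.225,0.8,0.2],[-0.225,0.8,0.2],[-0.225,0.8,0.2],[-0.225,0.8,0.2],[-0.225,0.8,0.2],[-0.225,0.8,0.2],[-0.225,0.8,0.12],[-0.225,0.8,0.05],[-0.225,0.8,0.01],[-0.225,0.8,-0.002],[-0.225,0.8,-0.002]], delta_rot=[[0,0,0],[0,0,0],[0,0,0.715],[0,0,0.715],[0,0,0.715],[0,0,0.715],[0,0,0.715],[0,0,0.715],[0,0,0.715],[0,0,0.715],[0,0,0.715],[0,0,0.715],[0,0,0.715],[0,0,0.715],[0,0,0.715],[0,0,0.715],[0,0,0.715]])

```text
time_s: 20.4
tcp_pos: [0.421, 0.2187, 0.0237]
eef_rot: [180.0, -0.0, -38.7]
contact_force: [0.5, 0.1, 0.1]
gripper_width: 0.0283
gripper_force: 0.0
```

Emit:
arm_command(travel=[[0.008,-0.006,0],[0.02,-0.016,0],[0.035,-0.028,0],[0.053,-0.042,0],[0.072,-0.058,0],[0.091,-0.073,0],[0.11,-0.088,0],[0.129,-0.103,0],[0.148,-0.118,0],[0.167,-0.134,0],[0.186,-0.149,0],[0.205,-0.164,0],[0.222,-0.178,0],[0.236,-0.189,0],[0.246,-0.197,0],[0.252,-0.202,0],[0.252,-0.202,0],[0.245,-0.196,0],[0.22,-0.176,0]], delta_rot=[[0,0,0],[0,0,0],[0,0,0],[0,0,0],[0,0,0],[0,0,0],[0,0,0],[0,0,0],[0,0,0],[0,0,0],[0,0,0],[0,0,0],[0,0,0],[0,0,0],[0,0,0],[0,0,0],[0,0,0],[0,0,0],[0,0,0]])

```text
time_s: 22.78
tcp_pos: [0.5303, 0.1314, 0.0235]
eef_rot: [-180.0, -0.0, -38.7]
contact_force: [-0.5, -0.4, 0.3]
gripper_width: 0.028
gripper_force: 0.0
```

Run:
```python
from h import *
for n in('top','side'):
  for x in discs(snap(n,n+'6'),.014): print(n,*x) if x[0][1]>150 else 0
s=r.get_state();print(s['tcp_pos'],s['contact_force'])
```

```text
top [470.9 227.9] 263 [ 0.5193 -0.2345]
top [496.2 232. ] 266 [ 0.5066 -0.2971]
top [ 18.3 362.9] 951 [0.2405 0.8656]
side [ 23.5 197.9] 287 [-0.3537  0.4125]
side [318.5 229. ] 130 [0.5698 0.0995]
side [322.6 325. ] 206 [ 0.5192 -0.2347]
side [322.  346.6] 186 [ 0.5059 -0.2958]
[0.5290983  0.13196651 0.02356862] [ 0.2385529  -0.8811646  -0.41141321]
```

Emit:
arm_command(travel=[[-0.01,0.01,0.08],[0,0.01,0.16],[0.068,0.046,0.16],[0.068,0.046,0.16],[0.068,0.046,0.16],[0.068,0.046,0.16],[0.068,0.046,0.16],[0.068,0.046,0.16],[0.068,0.046,0.16],[0.068,0.046,0.09],[0.068,0.046,0.03],[0.068,0.046,0.008],[0.068,0.046,0],[0.068,0.046,0]], delta_rot=[[0,0,0],[0,0,0],[0,0,-0.516],[0,0,-0.516],[0,0,-0.516],[0,0,-0.516],[0,0,-0.516],[0,0,-0.516],[0,0,-0.516],[0,0,-0.516],[0,0,-0.516],[0,0,-0.516],[0,0,-0.516],[0,0,-0.516]])

```text
time_s: 24.62
tcp_pos: [0.5652, 0.1544, 0.0242]
eef_rot: [-180.0, 0.0, -85.1]
contact_force: [-0.6, -0.1, 0.5]
gripper_width: 0.028
gripper_force: 0.0
```

Emit:
arm_command(travel=[[0.001,-0.01,0],[0.002,-0.025,0],[0.004,-0.045,0],[0.006,-0.07,0],[0.008,-0.095,0],[0.01,-0.12,0],[0.012,-0.145,0],[0.015,-0.17,0],[0.017,-0.195,0],[0.019,-0.22,0],[0.021,-0.245,0],[0.023,-0.27,0],[0.025,-0.295,0],[0.028,-0.32,0],[0.03,-0.345,0],[0.032,-0.37,0],[0.034,-0.393,0],[0.035,-0.41,0],[0.036,-0.42,0],[0.036,-0.424,0]], delta_rot=[[0,0,0],[0,0,0],[0,0,0],[0,0,0],[0,0,0],[0,0,0],[0,0,0],[0,0,0],[0,0,0],[0,0,0],[0,0,0],[0,0,0],[0,0,0],[0,0,0],[0,0,0],[0,0,0],[0,0,0],[0,0,0],[0,0,0],[0,0,0]])

```text
time_s: 27.12
tcp_pos: [0.5827, -0.0581, 0.0235]
eef_rot: [-180.0, -0.0, -85.1]
contact_force: [1.0, -0.7, 0.0]
gripper_width: 0.0282
gripper_force: 0.2
```

Run:
```python
from h import *
for n in('top','side'):
  for x in discs(snap(n,n+'7'),.014): print(n,*x) if x[0][1]>150 else 0
s=r.get_state();print(s['tcp_pos'],s['contact_force'])
```

```text
top [471.  227.9] 267 [ 0.5193 -0.2347]
top [496.2 231.9] 267 [ 0.5067 -0.2972]
top [ 18.3 362.8] 960 [0.2408 0.8656]
side [ 29.4 193.1] 394 [-0.3392  0.4327]
side [335.6 276.4] 176 [ 0.5845 -0.0871]
side [322.7 324.9] 209 [ 0.5194 -0.2346]
side [322.  346.7] 188 [ 0.5058 -0.2959]
[ 0.58265899 -0.05794126  0.02352642] [ 0.10415708 -0.38879879  0.0806367 ]
```

Emit:
arm_command(travel=[[0.001,-0.01,0.002],[0.002,-0.03,0.002],[0.004,-0.05,0.002],[0.006,-0.07,0.002],[0.008,-0.09,0.002],[0.01,-0.115,0.002],[0.012,-0.14,0.002],[0.014,-0.165,0.002],[0.016,-0.19,0.002],[0.018,-0.215,0.002],[0.02,-0.237,0.002],[0.022,-0.257,0.002],[0.023,-0.272,0.002],[0.024,-0.28,0.002],[0.024,-0.282,0.002],[0.024,-0.282,0.002],[0.024,-0.27,0.002],[0.021,-0.24,0.002],[0.021,-0.235,0.08],[0.021,-0.235,0.18]], delta_rot=[[0,0,0],[0,0,0],[0,0,0],[0,0,0],[0,0,0],[0,0,0],[0,0,0],[0,0,0],[0,0,0],[0,0,0],[0,0,0],[0,0,0],[0,0,0],[0,0,0],[0,0,0],[0,0,0],[0,0,0],[0,0,0],[0,0,0],[0,0,0]])

```text
time_s: 29.72
tcp_pos: [0.5922, -0.1739, 0.1134]
eef_rot: [179.8, 0.0, -85.0]
contact_force: [1.4, -0.8, 1.4]
gripper_width: 0.0286
gripper_force: 0.0
```

Emit:
arm_command(travel=[[0,0.1,0.1],[0,0.2,0.2],[0,0.3,0.3],[0,0.4,0.4],[0,0.5,0.4],[0,0.6,0.4],[0,0.6,0.4],[0,0.6,0.4]], delta_rot=[[0,0,0],[0,0,0],[0,0,0],[0,0,0],[0,0,0],[0,0,0],[0,0,0],[0,0,0]])

```text
time_s: 30.72
tcp_pos: [0.5925, 0.1256, 0.3133]
eef_rot: [180.0, -0.0, -85.0]
contact_force: [-0.4, -1.2, 0.5]
gripper_width: 0.028
gripper_force: 0.0
```

Run:
```python
from h import *
for n in('top','side'):
  c=snap(n,n+'8')
  for x in discs(c,.016): print(n,*x) if x[0][1]>150 else 0
cv2.imwrite('pics/fin.png',cv2.resize(c['img'][130:380,220:460,::-1],None,fx=2.4,fy=2.4))
s=r.get_state();print(s['time_s'],s['tcp_pos'],s['contact_force'])
```

```text
top [464.6 198.4] 258 [ 0.5954 -0.2266]
top [471.  227.9] 267 [ 0.519  -0.2339]
top [496.2 231.9] 271 [ 0.5065 -0.2962]
top [ 18.4 362.7] 999 [0.2412 0.864 ]
side [ 22.5 198. ] 234 [-0.3553  0.4104]
side [351.1 318.3] 172 [ 0.5958 -0.2298]
side [322.6 324.9] 202 [ 0.519  -0.2356]
side [322.  346.9] 175 [ 0.5056 -0.2975]
30.825 [0.59284584 0.12408124 0.31337678] [-0.04801593  0.30647707  0.12438095]
```

View pics/fin.png

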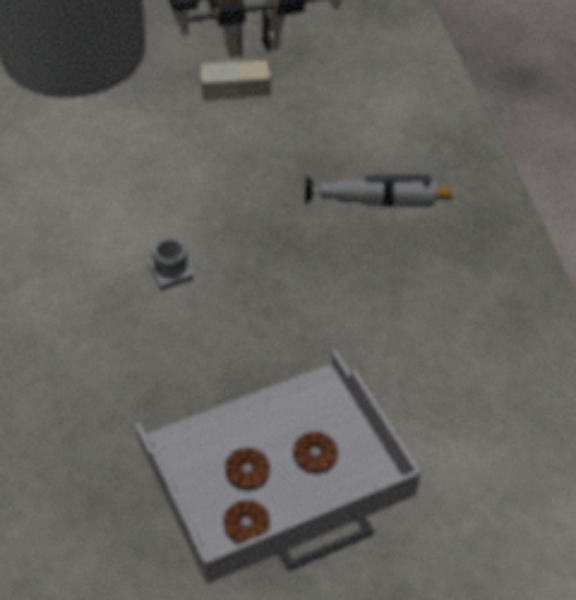

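View pics/top8.png

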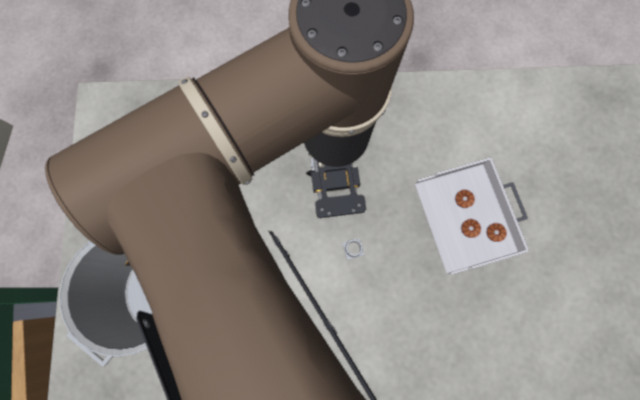

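Both views show all three discs flat and wholly inside the pan. The fitting is still at (353,249), and the grinder and bar have not moved.

```bash
python3 -c "
from plant import close_job
print(close_job())"
```

```text
the job is handed in; nothing more can be done
None
```

All three flap discs were pushed into the scrap pan and lie flat, wholly inside; the fitting, grinder, bar and pot were left alone, and I handed the job in at about 31 s.

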